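# Stand a stub post against the stop block and lay its head plate on

## Robot

A 6-joint arm with a two-finger parallel gripper is mounted at the origin on the work surface. World frame = base frame: x ahead of the robot, y to its left, z up, the work surface at z = 0. Lengths are in m, angles in rad, forces in N, time in s.
With the tool pointing down it reaches from about 0.4 to 0.825 m from the base axis. Payload 7 kg.
Tool frame: the origin (TCP) lies at the very end of the fingers, on their centre line; the grasp point (between the pads) lies 19 mm behind it (arm.pinch_z is the z of the grasp point in the tool frame, in m); z points along the fingers, y is the direction in which the jaws open and shut (so a half turn about z gives the same grasp; the last joint's range is limited). The gripper opens to 88 mm and grips with 3 to 60 N. Pads are 19 mm wide; open, the fingers measure 130 mm over their backs; the gripper's body (78 mm by 193 mm) begins 47 mm behind the grasp point.
Start: joints at [1.636, 0.359, 0.012, 0, -1.224, -0.288], TCP at [0.149, 0.658, 0.227] pointing down, gripper open.
Joint ranges: [-3.07, 3.07], [-1.43, 2.12], [-1.02, 1.25], [-3.03, 1.67], [-3.05, -0], [-3.03, 3.03]. Speed limits (rad/s): [2.39, 2.39, 3.01, 3.14, 3.14, 3.14].

## Interface

Orientations are given as [roll, pitch, yaw] about the fixed x, y, z axes, in that order (R = Rz(yaw) Ry(pitch) Rx(roll)).
In Python, from station import arm gives the robot as it stands.
- The arm moves only by the tool drive_tool, never from a script. Its argument "targets" is a list of rows, each a list of 6 numbers: the shift along the world's x, y, z in units of 0.04 m (1.0 is 0.04 m), then the turn, a rotation vector about the world's x, y, z in units of 6 degrees (1.0 is 6 degrees). In form: [[x, y, z, wx, wy, wz], ...]. A call has 1 to 5 rows; each row shifts and turns the commanded pose from where the row before left it; what a row does not reach is not made up. A row lasts 1/8 s, in which the tool goes at most 62.5 mm and 10.7 degrees, less where a joint would pass 70% of its speed; a pose out of reach is approached as far as the arm can. A call with a number of a shift or a turn outside -1 to 1 is refused whole. A call with a gripper value outside its range is refused whole. "claw" is the opening, from 0 (shut) to 1 (fully open), set as the call begins (left out, the last holds). The fingers move at their own pace and stop on an object; "newtons" is the grip in N (left out, the last holds). Time passes only in rows, so rows that do not move let the fingers close. It gives the time, the measured TCP pose, the force and the opening at its end, in the units of the state.
- arm.get_state(): the state, without advancing time (a new reading comes with each control period).
- arm.grab_frame(name): name is "scene" or "top" or "wrist"; returns (picture, depth): 480x640x3 uint8, red, green, blue; 480x640 float32, m along the optical axis (not along the pixel's ray), 0 where there is no reading.
- arm.get_calibration(name): a dict with "mtx" (3x3 intrinsics, pixels), "origin" and "rotation" of the camera in the world. Camera axes: x right, y up, looking along -z (the intrinsics and any distortion apply to the point x, -y, -z); pixel columns grow to the right and rows downward; lengths in m; the calibration is good to about 2 mm. A picture is of the moment at which its call begins: read the wrist's pose just before it. get_calibration takes no time and is no camera call; for the wrist camera it gives the pose at the moment of the call.
- arm.job_done(): hands the job in, once; it reports no verdict.
Trained networks look in the newest picture that a camera, given by its name, has taken for a name from the list of things; names that differ only in an ending like _2 or _b are one class to them, and where a whole thing is asked for, a point or a joint stands for the part that bears it (a point fixed in the world has none). Each returns a list of dicts, best first, with "score" (0 to 1); they miss things now and then, are a little off and sometimes report something else, mostly with a low value. They report only what shows in the picture. A call takes as long as a camera call. They do not tell look-alikes from the thing itself.
- arm.search_frame(target, camera): "point" ([x, y, z] in m, in the coordinates of the camera as it stood for that picture, good to about 4 mm: the middle of the surface that is visible of it).
- arm.cut_out(target, camera): "pixels" (480x640 bool, what is visible of it).
- arm.landmark_of(target, camera): "point" ([x, y, z] in m, in the coordinates of the camera as it stood for that picture, good to about 4 mm: a listed point, or the origin of a listed thing).
The state is a dict: "t": time; "q": joint angles; "qd": joint speeds; "joint_efforts": joint torques, N m; "eef_pos": TCP position; "ee_rot": TCP orientation; "force": force on the tool from outside, world axes, zero at the start; "moment": the same for the moment, N m; "width": finger opening in m.
Only numpy, scipy, OpenCV 4.12 (cv2) and the standard library are available. Lean on these libraries where they do the work, as an engineer would, in place of code of your own. Each camera call takes 0.05 s, during which the arm holds its last target. There are 200 camera calls.

## Task

Fit up the stub post for tacking: slide the long tube along the table until one end butts flat against a face of the bolted-down stop block, then, with that end kept down at the block and the tube never lifted clear of the table, raise the other end until the tube stands upright on its end, touching the middle of the face. Then take just the top plate from the stack and set it down gently on the standing tube, centred, with its long edges parallel to the face, and let go. Leave the other plates, the short tube offcut and the chipping hammer where they are.

Things in the scene. Friction and masses are not known exactly. Their poses are not given: they have to be found in the camera images.
- tube_mid (a point): Centre of the long loose steel tube (mill-grey, open at both ends, 48 mm outside diameter, 3.5 mm wall, 160 mm long, about 0.6 kg). It starts lying on the bare table between the stop block and the plate stack, this point 24 mm above the table; its y axis runs along the tube. Standing, this point is 80 mm up. It may roll if knocked.
- tube_end_a (a point): Centre of one end of the long tube, on its axis, 80 mm from tube_mid along -y of the tube. Either end may be the foot.
- tube_end_b (a point): Centre of the other end of the long tube, on its axis, 80 mm from tube_mid along +y of the tube.
- tube: The same tube, same axes; its origin lies on the wall, 24 mm off the axis. Pinched lightly (about 8 N) across its diameter near one end, it swings between the finger pads as that end is raised; pinched hard it turns only stiffly. Raised with its foot at the block, the foot's edges slide down the face and back along the table; upright, its axis is 24 mm off the face.
- stop: The stop block: a steel double-faced squaring block bolted to the table, it does not move. Origin on the table under its centre. Its two upright working faces are flat, 120 mm wide along its x and 80 mm high, and lie at y = +30 mm and y = -30 mm of its own frame (only the face turned towards the tube is needed). Base flanges with bolt heads (23 mm high, 36 mm wide in y) stick out to x = +-92 mm. It stands to the robot's left or right.
- top_plate (a point): Centre of the top plate of the stack: mill-grey steel, 90 mm (its x) by 60 mm (its y) by 10 mm thick, about 0.42 kg, loose. Four equal plates lie on each other, staggered by a few mm, on a 22 mm thick timber bearer across the table from the stop block; the top plate's upper face is 62 mm above the table, this point 57 mm. On the standing tube this point is at 165 mm.
- plate1: The same top plate (same axes as top_plate), origin at the centre of its underside.
- second_plate (a point): Centre of the plate under the top one (same size), 47 mm above the table; it stays in the stack.
- offcut_mid (a point): Bystander: centre of a short offcut of the same tube, 60 mm tall, standing on end beyond the long tube.
- hammer: Bystander: chipping hammer with coil-spring handle, 220 mm, lying; origin under its middle, x along the handle, the steel head near x = +85 mm reaches 77 mm to +y and 70 mm to -y.
Things that resemble listed ones, but are neither listed nor needed, are in the scene too. Leave any orange or turquoise look-alike of the stop alone.

How it is judged:
On the way, in this order (a step that is already met when the one before it is completed fails the run):
1. the tube lies on the table with one end butted against the middle of a face of the stop block (((y of tube_end_a in the frame of stop between -0.036 and 0.036 m and x of tube_end_a in the frame of stop between -0.045 and 0.045 m and height (world z) of tube_end_a below 0.035 m and angle between tube's own y axis and vertical between 1.3 and 1.84 rad) or (y of tube_end_b in the frame of stop between -0.036 and 0.036 m and x of tube_end_b in the frame of stop between -0.045 and 0.045 m and height (world z) of tube_end_b below 0.035 m and angle between tube's own y axis and vertical between 1.3 and 1.84 rad))), for 0.2 s.
2. the tube is part way up (27 to 67 degrees above level), its lower end still down at the block (((y of tube_end_a in the frame of stop between -0.06 and 0.06 m and x of tube_end_a in the frame of stop between -0.045 and 0.045 m and height (world z) of tube_end_a below 0.035 m and angle between tube's own y axis and vertical between 0.4 and 1.1 rad) or (y of tube_end_b in the frame of stop between -0.06 and 0.06 m and x of tube_end_b in the frame of stop between -0.045 and 0.045 m and height (world z) of tube_end_b below 0.035 m and angle between tube's own y axis and vertical between 2.0416 and 2.7416 rad))).
3. the tube stands upright on the table against the middle of a face of the stop block ((angle between tube's own y axis and vertical below 0.06 rad or angle between tube's own y axis and vertical above 3.0816 rad) and height (world z) of tube_mid between 0.076 and 0.084 m and y of tube_mid in the frame of stop between -0.061 and 0.061 m and x of tube_mid in the frame of stop between -0.04 and 0.04 m), for 0.3 s.
At the end, for the whole second after the job is handed in: Tube upright (3.4 deg) on the table, at most 7 mm off the block face and 40 mm from its middle; top plate flat on it, centred within 8 mm, long edges parallel to the face (8.6 deg); second plate within 20 mm of its start; all at rest, let go (all of step 3 and horizontal distance between top_plate and tube_mid below 0.008 m and height (world z) of top_plate between 0.161 and 0.169 m and angle between plate1's own z axis and vertical below 0.06 rad and angle between the x axis of plate1 and the x axis of stop, either way round below 0.15 rad and distance of second_plate from where it was at the start of the episode below 0.02 m and linear speed of each of tube, plate1 below 0.02 m/s); the robot touches nothing.
It fails at once if the tube is lifted clear of the table (both its end centres more than 50 mm up) (height (world z) of each of tube_end_a, tube_end_b above 0.05 m).
It fails at once if the plate is pressed hard onto the tube (more than 40 N between them) (contact force between plate1 and tube above 40 N).
It fails at once if the plate is let fall (moving faster than 0.4 m/s with the fingers off it) (linear speed of plate1 above 0.4 m/s and contact force between the fingers and plate1 below 0.1 N).
It fails at once if a second plate is pulled from the stack (moved more than 30 mm) (distance of second_plate from where it was at the start of the episode above 0.03 m).
It fails at once if the offcut or the chipping hammer is shifted by more than 40 mm (distance of any of offcut_mid, hammer from where it was at the start of the episode above 0.04 m).
It also fails if it takes over 72 s, if anything falls off the work surface, if the arm or the gripper's body presses on something with over 40 N, if the wrist force passes 120 N, or if a joint passes its speed limit or range.

## Working session

There is one attempt and no reset: what is moved stays moved. The work goes in short steps, Python scripts to look and compute and a tool call to move; the robot and the scene stay as the last step left them, time stands still between calls to the robot, and variables do not carry over. Pictures are saved under pics/ and viewed, about 8 in all and at most 12, crops included, and the job is handed in when it is done.

Besides the shell and the picture viewer there is one more tool, called after "Emit:" as name(argument=value, ...) on one line, values as JSON. drive_tool: Moves the arm, as the interface text tells. Shifts and turns lie within -1 to 1; 1 stands for 0.04 m of shift or 6 degrees of turn. Its arguments: {"type":"object","properties":{"targets":{"type":"array"},"claw":{"type":"number"},"newtons":{"type":"number"}},"required":["targets"]}

```bash
ls; mkdir -p pics
cat > h.py <<'E'
import numpy as np, cv2
from station import arm
def toW(p,cam):
    c=arm.get_calibration(cam); return np.array(c["origin"])+np.array(c["rotation"])@np.array(p)
def cloud(d,cam,mask=None):
    c=arm.get_calibration(cam);K=np.array(c["mtx"]);m=(d>0) if mask is None else mask&(d>0)
    v,u=np.nonzero(m);z=d[v,u];P=np.c_[(u-K[0,2])/K[0,0]*z,-(v-K[1,2])/K[1,1]*z,-z]
    return P@np.array(c["rotation"]).T+np.array(c["origin"])
def find(cam,names,f="landmark_of"):
    for n in names:
        for r in getattr(arm,f)(n,cam)[:3]: print(n,round(r["score"],2),toW(r["point"],cam).round(4))
def rect(P,lo,hi):
    Q=P[(P[:,2]>lo)&(P[:,2]<hi)][:,:2]
    r=cv2.minAreaRect((Q*1000).astype(np.float32)); return len(Q),r
def save(n,im): cv2.imwrite("pics/"+n,im[:,:,::-1])
E
python3 - <<'E'
from h import *
print(arm.get_state()["t"],arm.pinch_z)
for c in ["top","scene"]:
    im,d=arm.grab_frame(c); save(c+"0.png",im)
    print(c); k=arm.get_calibration(c); print(np.array(k["mtx"]).round(1).tolist(),np.round(k["origin"],3),[x for x in k])
    find(c,["tube_mid","tube_end_a","tube_end_b","stop","top_plate","offcut_mid","hammer"])
E
```

```text
pics
0.0 -0.0188
top
[[508.9, 0.0, 318.0], [0.0, 508.9, 245.7], [0.0, 0.0, 1.0]] [ 0.285 -0.013  1.235] ['mtx', 'origin', 'rotation']
tube_mid 0.89 [2.2491 1.9512 3.1995]
tube_end_a 0.84 [2.2406 1.9427 3.191 ]
tube_end_a 0.63 [2.2583 1.9605 3.2088]
tube_end_b 0.84 [2.2406 1.9427 3.191 ]
tube_end_b 0.63 [2.2583 1.9605 3.2088]
stop 0.96 [2.282  1.9841 3.2324]
stop 0.68 [2.2402 1.9423 3.1906]
stop 0.6 [2.2153 1.9174 3.1657]
top_plate 0.84 [2.2436 1.9457 3.194 ]
offcut_mid 0.78 [2.2731 1.9753 3.2236]
hammer 0.81 [2.349  2.0511 3.2995]
hammer 0.66 [2.2695 1.9717 3.22  ]
scene
[[491.4, 0.0, 322.8], [0.0, 491.4, 242.5], [0.0, 0.0, 1.0]] [ 1.092 -0.298  0.778] ['mtx', 'origin', 'rotation']
tube_mid 0.75 [ 0.0247 -1.3656 -0.2899]
tube_mid 0.38 [ 0.0091 -1.3812 -0.3055]
tube_end_a 0.78 [ 0.0767 -1.3136 -0.2379]
tube_end_a 0.64 [-0.0134 -1.4037 -0.328 ]
tube_end_b 0.78 [ 0.0767 -1.3136 -0.2379]
tube_end_b 0.64 [-0.0134 -1.4037 -0.328 ]
stop 0.93 [-0.161  -1.5513 -0.4755]
stop 0.77 [ 0.3055 -1.0849 -0.0091]
stop 0.61 [ 0.0624 -1.3279 -0.2522]
top_plate 0.55 [-0.06   -1.4503 -0.3746]
top_plate 0.29 [-0.0649 -1.4552 -0.3795]
top_plate 0.18 [ 0.0228 -1.3676 -0.2918]
offcut_mid 0.94 [ 0.2285 -1.1618 -0.0861]
hammer 0.64 [ 0.1457 -1.2446 -0.1689]
```

The "rotation" is evidently a roll-pitch-yaw vector, so I'll fix the helper.

```bash
cat > fix.py <<'E'
s=open('h.py').read()
s=s.replace('from station','from scipy.spatial.transform import Rotation as Ro\nfrom station',1)
s=s.replace('np.array(c["rotation"])','RM(c)').replace('def toW','def RM(c):\n    return Ro.from_euler("xyz",c["rotation"]).as_matrix()\ndef toW')
open('h.py','w').write(s)
E
python3 fix.py
python3 - <<'E'
from h import *
print(arm.get_calibration("top")["rotation"])
N=["tube_mid","tube_end_a","stop","top_plate","offcut_mid","hammer"]
for c in ["top","scene"]:
    im,d=arm.grab_frame(c);print(c)
    find(c,N)
    if c=="top":
        P=cloud(d,c); np.save("top.npy",P)
        for n in ["tube","stop","plate1"]:
            for r in arm.cut_out(n,c)[:3]:
                Q=cloud(d,c,r["pixels"].astype(bool)); print(n,round(r["score"],2),len(Q),Q.mean(0).round(3),np.percentile(Q[:,2],[5,95]).round(3),cv2.minAreaRect((Q[:,:2]*1000).astype(np.float32)))
E
```

```text
[ 0.17528728  0.00573105 -1.58597753]
top
tube_mid 0.81 [0.5387 0.0099 0.0236]
tube_end_a 0.94 [0.5543 0.0888 0.0183]
tube_end_a 0.68 [ 0.525  -0.0684  0.0201]
stop 0.77 [ 0.2593  0.3359 -0.0005]
stop 0.58 [4.928e-01 2.933e-01 2.000e-04]
stop 0.56 [ 7.266e-01  3.041e-01 -3.000e-04]
offcut_mid 0.76 [0.7051 0.0769 0.0308]
hammer 0.81 [ 0.7106 -0.0928 -0.0024]
tube 0.97 1351 [0.536 0.012 0.04 ] [0.024 0.049] ((544.4323120117188, 14.320449829101562), (168.13316345214844, 57.660770416259766), 78.82894134521484)
tube 0.42 968 [ 0.529 -0.274  0.061] [0.057 0.065] ((534.5883178710938, -282.43878173828125), (98.32483673095703, 79.03009796142578), 13.043207168579102)
stop 0.92 1887 [0.718 0.3   0.049] [0.009 0.082] ((728.5372924804688, 302.3612060546875), (184.68360900878906, 61.83576583862305), 2.694706439971924)
stop 0.82 2130 [0.491 0.291 0.044] [0.002 0.082] ((495.7471923828125, 302.5755615234375), (191.21240234375, 85.18274688720703), 8.347430229187012)
stop 0.79 2356 [0.26  0.335 0.045] [0.007 0.081] ((261.34075927734375, 350.2743835449219), (89.8797836303711, 186.0648651123047), 82.07685852050781)
plate1 0.69 1033 [ 0.529 -0.275  0.059] [0.054 0.065] ((536.6595458984375, -282.63037109375), (101.8704833984375, 80.11612701416016), 14.007813453674316)
plate1 0.17 1306 [0.536 0.013 0.041] [0.028 0.049] ((543.46240234375, 11.525680541992188), (160.2400360107422, 56.84046936035156), 78.82894134521484)
scene
tube_mid 0.8 [0.5342 0.0116 0.0204]
tube_end_a 0.92 [ 0.5246 -0.0676  0.024 ]
tube_end_a 0.91 [0.5581 0.0909 0.0233]
stop 0.82 [ 4.926e-01  2.919e-01 -3.000e-04]
stop 0.82 [ 0.2598  0.3322 -0.001 ]
stop 0.73 [ 0.7288  0.2977 -0.0019]
top_plate 0.91 [ 0.5275 -0.2784  0.0599]
offcut_mid 0.88 [0.7107 0.0736 0.0287]
offcut_mid 0.67 [ 0.7094 -0.0891 -0.0019]
hammer 0.81 [ 0.7079 -0.0913 -0.0051]
```

View pics/top0.png

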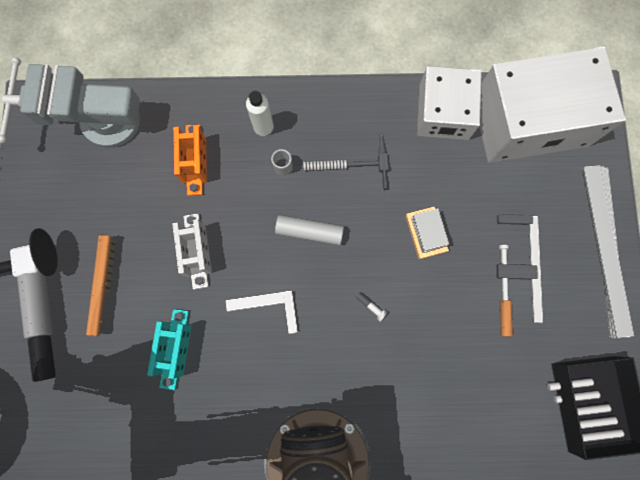

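View pics/scene0.png

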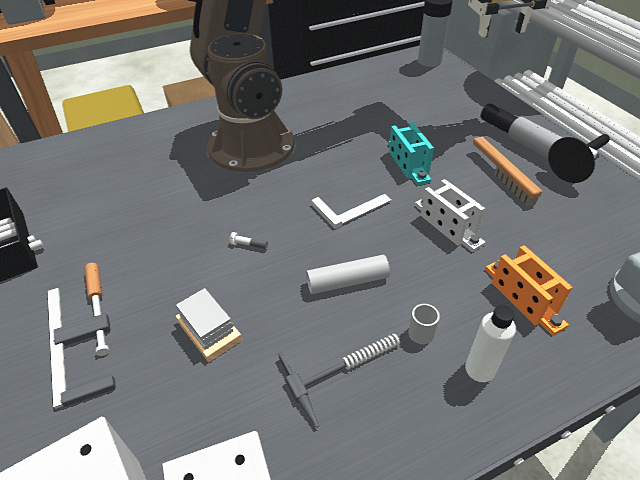

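The white stop is at top pixel (192,250). The tube is at (310,230), the plate stack at (430,231), the offcut at (283,160) and the hammer at (350,165). The orange and turquoise blocks are look-alikes. Next I'll refine the face line, tube axis and plate yaw.

Run:
```python
from h import *
A=[]
for c in ["top","scene"]:
    im,d=arm.grab_frame(c); A.append(cloud(d,c))
    P=A[-1]; print(c)
    S=P[(abs(P[:,0]-.493)<.13)&(abs(P[:,1]-.293)<.09)]
    # face-facing points: for strips of x, the min-y edge above 30mm
    for lo,hi in [(.03,.07),(.074,.09)]:
        Q=S[(S[:,2]>lo)&(S[:,2]<hi)]
        r=cv2.minAreaRect((Q[:,:2]*1000).astype(np.float32)); print(lo,len(Q),np.round(r[0],1),np.round(r[1],1),round(r[2],1), Q[:,2].max())
        xs=np.arange(Q[:,0].min()+.008,Q[:,0].max()-.008,.006); E=[]
        for x in xs:
            q=Q[abs(Q[:,0]-x)<.003]
            if len(q)>3: E.append((x,np.percentile(q[:,1],3)))
        E=np.array(E); k=np.polyfit(E[:,0],E[:,1],1); res=E[:,1]-np.polyval(k,E[:,0]); g=abs(res)<.004
        k=np.polyfit(E[g,0],E[g,1],1); print(" face slope deg",np.degrees(np.arctan(k[0])).round(2),"y at .493",np.polyval(k,.493).round(4),"res",res[g].std().round(4),g.sum(),len(g), "x range",Q[:,0].min().round(3),Q[:,0].max().round(3))
    T=P[(abs(P[:,0]-.538)<.06)&(abs(P[:,1]-.011)<.12)&(P[:,2]>.012)&(P[:,2]<.06)]
    r=cv2.minAreaRect((T[:,:2]*1000).astype(np.float32)); U=T[T[:,2]>.044]
    v=cv2.fitLine((U[:,:2]*1000).astype(np.float32),cv2.DIST_L2,0,.01,.01).ravel(); print(" tube",np.round(r,1) if 0 else r,"crest",v.round(3),np.percentile(T[:,2],98))
    L=P[(abs(P[:,0]-.53)<.08)&(abs(P[:,1]+.275)<.08)]
    q=L[L[:,2]>.056]; print(" plate",len(q),cv2.minAreaRect((q[:,:2]*1000).astype(np.float32)),np.median(q[:,2]))
```

```text
top
0.03 421 [494.4 290.5] [120.2  61.1] 8.5 0.0696636232340122
 face slope deg 8.76 y at .493 0.2605 res 0.0003 19 19 x range 0.431 0.558
0.074 728 [494.7 291.2] [119.7  61.1] 8.7 0.08572513698131123
 face slope deg 8.15 y at .493 0.2618 res 0.0008 19 19 x range 0.432 0.557
 tube ((539.2078247070312, 12.874267578125), (159.99244689941406, 47.49619674682617), 78.86085510253906) crest [1.9300e-01 9.8100e-01 5.3862e+02 1.1697e+01] 0.050527449869196446
 plate 958 ((528.6677856445312, -274.4296875), (90.27706146240234, 61.74592208862305), 13.191380500793457) 0.06111423561636087
scene
0.03 1095 [496.3 287.9] [122.8  64.5] 10.1 0.06997916326182407
 face slope deg 9.27 y at .493 0.2566 res 0.0004 19 19 x range 0.435 0.561
0.074 705 [495.4 288.2] [121.   63.4] 8.4 0.08182754371527612
 face slope deg 8.39 y at .493 0.2582 res 0.0009 19 19 x range 0.432 0.559
 tube ((544.5711059570312, 9.048667907714844), (162.07516479492188, 46.87501525878906), 76.71305084228516) crest [1.98000e-01 9.80000e-01 5.41232e+02 7.35700e+00] 0.04799952252759332
 plate 1445 ((529.4671630859375, -277.64373779296875), (92.79689025878906, 60.49235916137695), 13.245566368103027) 0.06103506507876988
```

Run:
```python
from h import *
s=arm.get_state(); print({k:np.round(v,3) for k,v in s.items()}); R=Ro.from_euler("xyz",s["ee_rot"]).as_matrix(); print(R.round(3)); print("jaw yaw",np.degrees(np.arctan2(R[1,1],R[0,1])))
```

```text
{'t': np.float64(1.75), 'q': array([ 1.636,  0.359,  0.012,  0.   , -1.224, -0.288]), 'qd': array([ 0.   ,  0.   ,  0.001, -0.001,  0.   , -0.001]), 'joint_efforts': array([-0.0000e+00, -5.8237e+01,  2.9329e+01,  7.0020e+00,  1.2000e-02,
       -0.0000e+00]), 'eef_pos': array([0.149, 0.658, 0.227]), 'ee_rot': array([ 3.142, -0.   , -0.223]), 'force': array([-0.44 , -0.079, -0.505]), 'moment': array([ 0.051, -0.016, -0.026]), 'width': np.float64(0.088)}
[[ 0.975 -0.221  0.   ]
 [-0.221 -0.975 -0.   ]
 [ 0.     0.    -1.   ]]
jaw yaw -102.76661951621098
```

Emit:
drive_tool(targets=[[0.474,-0.884,0,0,0,-0.737],[0.474,-0.884,0,0,0,-0.737],[0.474,-0.884,0,0,0,-0.737],[0.474,-0.884,0,0,0,-0.737],[0.474,-0.884,0,0,0,-0.737]], claw=1, newtons=20)

```text
t: 2.38
eef_pos: [0.2445, 0.4803, 0.2267]
ee_rot: [-3.141, 0.0, -0.611]
force: [0.6, -0.5, 0.3]
width: 0.0875
```

Emit:
drive_tool(targets=[[0.474,-0.884,0,0,0,-0.737],[0.474,-0.884,0,0,0,-0.737],[0.474,-0.884,0,0,0,-0.737],[0.474,-0.884,0,0,0,-0.737],[0.474,-0.884,0,0,0,-0.737]])

```text
t: 3.0
eef_pos: [0.3392, 0.3036, 0.2269]
ee_rot: [-3.141, 0.0, -0.997]
force: [0.4, 0.4, -0.0]
width: 0.088
```

Emit:
drive_tool(targets=[[0.474,-0.884,0,0,0,-0.737],[0.474,-0.884,0,0,0,-0.737],[0.474,-0.884,0,0,0,-0.737],[0.474,-0.884,0,0,0,-0.737],[0.474,-0.884,0,0,0,-0.737]])

```text
t: 3.62
eef_pos: [0.4341, 0.1267, 0.2269]
ee_rot: [-3.141, 0.0, -1.383]
force: [0.1, 0.6, 0.1]
width: 0.0877
```

Emit:
drive_tool(targets=[[0.474,-0.884,0,0,0,-0.737],[0.474,-0.884,0,0,0,-0.737],[0.474,-0.884,0,0,0,-0.737],[0.474,-0.884,0,0,0,-0.737],[0.474,-0.884,0,0,0,-0.737]])

```text
t: 4.25
eef_pos: [0.5289, -0.0502, 0.2268]
ee_rot: [-3.141, 0.0, -1.769]
force: [0.3, 0.5, 0.7]
width: 0.0876
```

Emit:
drive_tool(targets=[[0,0,0,0,0,0],[0,0,0,0,0,0]])

```text
t: 4.5
eef_pos: [0.5281, -0.049, 0.2265]
ee_rot: [3.141, 0.0, -1.767]
force: [0.6, -0.1, 0.1]
width: 0.0876
```

Run:
```python
from h import *
im,d=arm.grab_frame("wrist"); save("w1.png",im)
P=cloud(d,"wrist"); T=P[(abs(P[:,0]-.538)<.06)&(abs(P[:,1]-.011)<.12)&(P[:,2]>.012)&(P[:,2]<.06)]
print(len(T),np.percentile(T[:,2],[50,98]),cv2.minAreaRect((T[:,:2]*1000).astype(np.float32)))
U=T[T[:,2]>.044];print(cv2.fitLine((U[:,:2]*1000).astype(np.float32),cv2.DIST_L2,0,.01,.01).ravel().round(3))
find("wrist",["tube_mid","tube_end_a"])
im,d=arm.grab_frame("scene");save("s1.png",im)
```

```text
6241 [0.0455587 0.0493096] ((537.55029296875, 11.529083251953125), (160.54205322265625, 47.77873992919922), 78.98033142089844)
[ 1.91000e-01  9.82000e-01  5.34621e+02 -3.69800e+00]
tube_mid 0.69 [ 0.705  -0.0936 -0.0026]
tube_mid 0.59 [0.5408 0.0098 0.023 ]
tube_end_a 0.65 [ 0.5228 -0.0646  0.0205]
tube_end_a 0.56 [0.5495 0.0904 0.025 ]
```

View pics/w1.png

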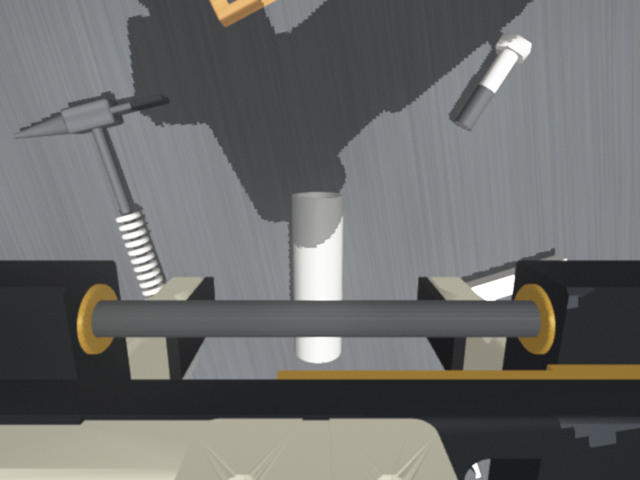

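The wrist view shows the tube running (317,192)–(318,360), centred between the pads and clear of the hammer. I'll lower and grip.

Emit:
drive_tool(targets=[[-0.04,0,-0.95,0,0,0],[0,0,-0.95,0,0,0],[0,0,-0.95,0,0,0],[0,0,-0.95,0,0,0],[0,0,-0.95,0,0,0]])

```text
t: 5.32
eef_pos: [0.5269, -0.0481, 0.0359]
ee_rot: [-3.141, 0.0, -1.765]
force: [-0.3, 0.3, -0.9]
width: 0.0877
```

Emit:
drive_tool(targets=[[0,0,-0.5,0,0,0],[0,0,-0.25,0,0,0],[0,0,0,0,0,0]])

```text
t: 5.7
eef_pos: [0.5267, -0.0485, 0.0065]
ee_rot: [3.141, -0.0, -1.765]
force: [-0.1, -0.2, 0.6]
width: 0.0877
```

Emit:
drive_tool(targets=[[0,0,0,0,0,0],[0,0,0,0,0,0],[0,0,0,0,0,0],[0,0,0,0,0,0]], claw=0, newtons=20)

```text
t: 6.2
eef_pos: [0.5269, -0.0489, 0.0069]
ee_rot: [-3.141, 0.0, -1.766]
force: [-0.6, 0.7, -1.0]
width: 0.0531
```

Emit:
drive_tool(targets=[[0,0,0,0,0,0],[0,0,0,0,0,0],[0,0,0,0,0,0]])

```text
t: 6.58
eef_pos: [0.5268, -0.0489, 0.0067]
ee_rot: [-3.142, -0.0, -1.766]
force: [-1.5, 1.1, 4.9]
width: 0.0473
```

Emit:
drive_tool(targets=[[0,0.3,0,0,0,0.66],[0,0.3,0,0,0,0.66],[0,0.3,0,0,0,0.66],[0,0.3,0,0,0,0.66],[0,0.3,0,0,0,0.66]])

```text
t: 7.2
eef_pos: [0.5272, 0.011, 0.0067]
ee_rot: [-3.141, -0.001, -1.419]
force: [2.3, -4.5, 1.4]
width: 0.0477
```

Emit:
drive_tool(targets=[[-0.03,0.5,0,0,0,0],[-0.03,0.5,0,0,0,0],[-0.03,0.5,0,0,0,0],[-0.03,0.35,0,0,0,0],[0,0,0,0,0,0]])

```text
t: 7.82
eef_pos: [0.522, 0.0862, 0.0067]
ee_rot: [-3.141, 0.001, -1.42]
force: [-3.9, 6.5, 6.6]
width: 0.0473
```

Run:
```python
from h import *
for c in ["top","scene"]:
    im,d=arm.grab_frame(c); save(c+"2.png",im); P=cloud(d,c)
    T=P[(abs(P[:,0]-.52)<.06)&(P[:,1]>.09)&(P[:,1]<.25)&(P[:,2]>.04)&(P[:,2]<.052)]
    print(len(T),T[:,:2].mean(0).round(4),cv2.fitLine((T[:,:2]*1000).astype(np.float32),cv2.DIST_L2,0,.01,.01).ravel().round(3),"ymax",np.percentile(T[:,1],99.5).round(4))
    find(c,["tube_end_a","stop"])
```

```text
303 [0.504  0.1619] [ 2.50000e-01 -9.68000e-01  5.04000e+02  1.61903e+02] ymax 0.2186
tube_end_a 0.7 [0.5048 0.2263 0.0211]
stop 0.91 [7.224e-01 3.029e-01 1.000e-04]
318 [0.51   0.1924] [ 1.54000e-01 -9.88000e-01  5.09991e+02  1.92423e+02] ymax 0.2242
tube_end_a 0.67 [ 0.5245 -0.2733  0.049 ]
tube_end_a 0.59 [0.5017 0.2282 0.0243]
tube_end_a 0.56 [0.5268 0.066  0.0245]
stop 0.63 [ 0.4941  0.2899 -0.0043]
stop 0.62 [ 0.2566  0.3332 -0.003 ]
stop 0.59 [ 7.303e-01  2.983e-01 -3.000e-04]
```

View pics/top2.png

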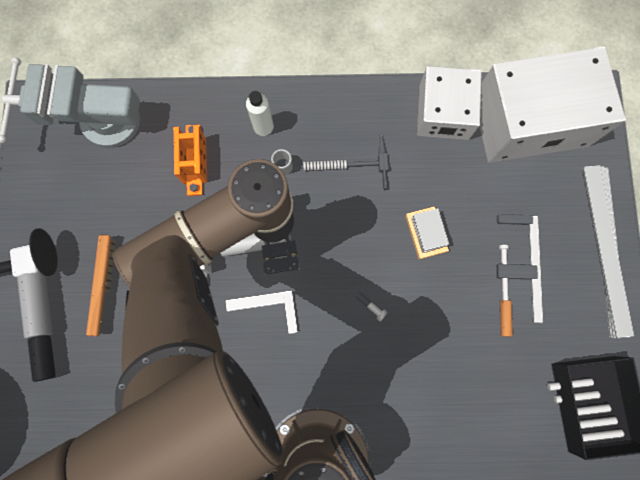

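The top view mostly shows the arm over the scene; the tube end, just left of the wrist at about (240,243), is aimed at the white block. In the scene cloud the tube is perpendicular to the face, so I'll creep in.

Emit:
drive_tool(targets=[[-0.06,0.35,0,0,0,0],[-0.03,0.2,0,0,0,0],[0,0,0,0,0,0]])

```text
t: 8.5
eef_pos: [0.5183, 0.1073, 0.0067]
ee_rot: [3.142, 0.0, -1.42]
force: [-1.5, 0.3, 5.8]
width: 0.0475
```

Emit:
drive_tool(targets=[[-0.01,0.1,0,0,0,0],[-0.01,0.1,0,0,0,0],[0,0,0,0,0,0]], newtons=12)

```text
t: 8.88
eef_pos: [0.5173, 0.1145, 0.0067]
ee_rot: [3.141, -0.001, -1.421]
force: [0.1, -4.0, 6.1]
width: 0.0474
```

Emit:
drive_tool(targets=[[-0.01,0.06,0,0,0,0],[-0.01,0.06,0,0,0,0],[0,0,0,0,0,0]])

```text
t: 9.25
eef_pos: [0.5166, 0.1191, 0.0067]
ee_rot: [3.141, -0.001, -1.421]
force: [-0.4, -5.7, 4.9]
width: 0.0477
```

Emit:
drive_tool(targets=[[-0.01,0.06,0,0,0,0],[0,0,0,0,0,0]])

```text
t: 9.5
eef_pos: [0.5163, 0.1209, 0.0067]
ee_rot: [3.141, -0.001, -1.421]
force: [2.6, -9.0, 5.7]
width: 0.0475
```

Emit:
drive_tool(targets=[[-0.01,0.06,0,0,0,0],[0,0,0,0,0,0]])

```text
t: 9.75
eef_pos: [0.516, 0.1224, 0.0066]
ee_rot: [3.14, -0.002, -1.421]
force: [5.1, -13.6, 3.9]
width: 0.0479
```

Run:
```python
from h import *
for c in ["scene"]:
    im,d=arm.grab_frame(c); save(c+"3.png",cv2.resize(im[130:330,280:560],(784,560))); P=cloud(d,c)
    T=P[(abs(P[:,0]-.51)<.06)&(P[:,1]>.11)&(P[:,1]<.25)&(P[:,2]>.04)&(P[:,2]<.052)]
    print(len(T),cv2.fitLine((T[:,:2]*1000).astype(np.float32),cv2.DIST_L2,0,.01,.01).ravel().round(3),"ymax",np.percentile(T[:,1],99.5).round(4))
    find(c,["tube_end_a","stop"])
```

```text
276 [ 1.48000e-01 -9.89000e-01  5.06749e+02  2.10314e+02] ymax 0.2494
tube_end_a 0.86 [0.5191 0.1005 0.023 ]
tube_end_a 0.84 [0.4998 0.2648 0.0229]
tube_end_a 0.68 [ 0.4957  0.2935 -0.0011]
stop 0.97 [ 0.7284  0.2986 -0.    ]
stop 0.7 [ 0.4914  0.2911 -0.0014]
stop 0.39 [ 0.5289 -0.276   0.061 ]
```

View pics/scene3.png

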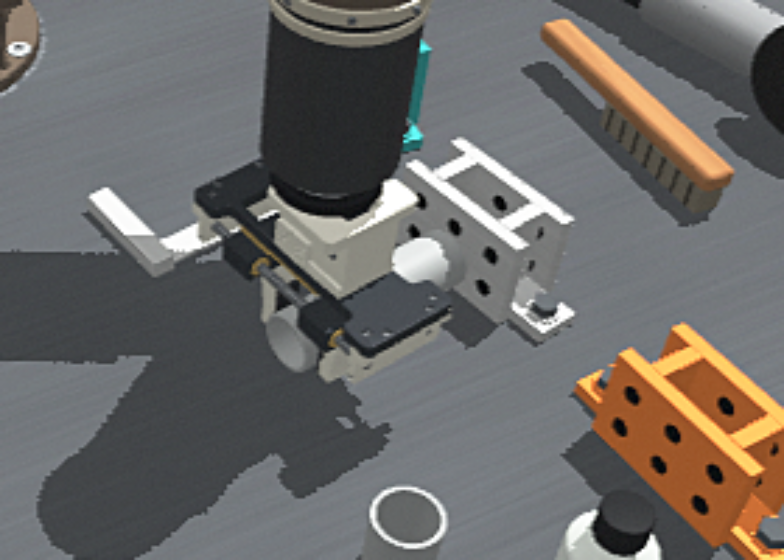

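The crop shows the tube end against the white block's face at crop (430,260), with the gripper on the far end, and the force confirms contact. Now I'll work out the arc.

Run:
```python
import numpy as np
g=.141;t=np.radians(np.arange(0,91,4.5))
s=.024*np.sin(t)+g*(np.cos(t)-1); z=.024*(np.cos(t)-1)+g*np.sin(t)
P=np.c_[.151*s,-.988*s,z]; print((np.diff(P,axis=0)/.04).round(2).tolist()); print(P.round(4).tolist()[::5])
```

```text
[[0.01, -0.04, 0.27], [0.0, -0.01, 0.27], [-0.0, 0.01, 0.26], [-0.0, 0.03, 0.25], [-0.01, 0.05, 0.24], [-0.01, 0.07, 0.23], [-0.01, 0.09, 0.22], [-0.02, 0.11, 0.2], [-0.02, 0.13, 0.19], [-0.02, 0.15, 0.17], [-0.03, 0.17, 0.15], [-0.03, 0.19, 0.13], [-0.03, 0.2, 0.11], [-0.03, 0.22, 0.09], [-0.03, 0.23, 0.07], [-0.04, 0.24, 0.05], [-0.04, 0.25, 0.03], [-0.04, 0.26, 0.01], [-0.04, 0.27, -0.01], [-0.04, 0.27, -0.04]]
[[0.0, -0.0, 0.0], [-0.0002, 0.0015, 0.0521], [-0.0037, 0.024, 0.0927], [-0.0098, 0.0641, 0.1155], [-0.0177, 0.1156, 0.117]]
```

Emit:
drive_tool(targets=[[0,-0.02,0,0,0,0],[0,0,0,0,0,0],[0,0,0,0,0,0]], newtons=8)

```text
t: 10.28
eef_pos: [0.516, 0.1224, 0.0065]
ee_rot: [3.141, -0.001, -1.421]
force: [4.4, -9.7, 3.7]
width: 0.0476
```

Emit:
drive_tool(targets=[[0.01,-0.04,0.27,0,0,0],[0,-0.01,0.27,0,0,0],[0,0.01,0.26,0,0,0],[0,0.03,0.25,0,0,0],[-0.01,0.05,0.24,0,0,0]])

```text
t: 10.9
eef_pos: [0.5157, 0.1254, 0.0589]
ee_rot: [3.141, -0.0, -1.421]
force: [0.3, -3.9, -3.1]
width: 0.0475
```

Emit:
drive_tool(targets=[[-0.01,0.07,0.23,0,0,0],[-0.01,0.09,0.22,0,0,0],[-0.02,0.11,0.2,0,0,0],[0,0,0,0,0,0]])

```text
t: 11.4
eef_pos: [0.515, 0.1371, 0.0855]
ee_rot: [-3.139, 0.001, -1.42]
force: [0.0, -2.7, 1.3]
width: 0.0475
```

Run:
```python
from h import *
c="scene"; im,d=arm.grab_frame(c); save(c+"4.png",cv2.resize(im[130:330,280:560],(784,560)))
find(c,["tube_end_a","tube_mid"])
```

```text
tube_end_a 0.74 [0.5174 0.117  0.1125]
tube_mid 0.8 [0.5042 0.1809 0.0651]
```

View pics/scene4.png

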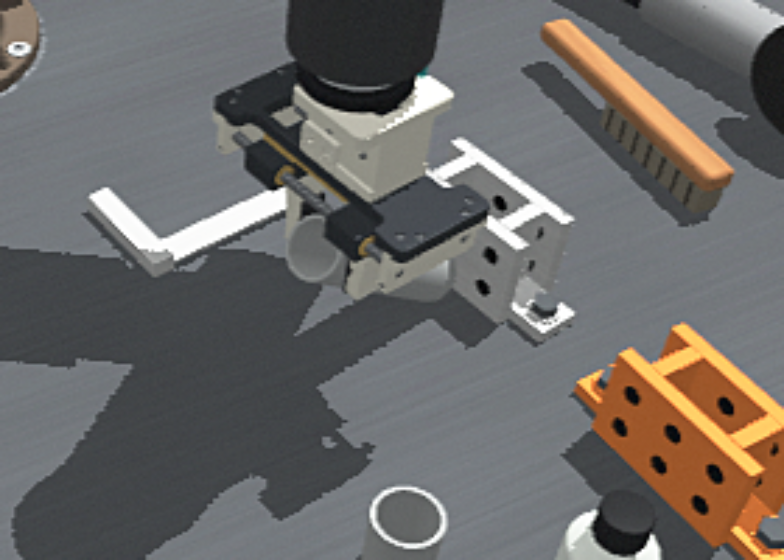

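The crop shows the tube tilted, with its top at crop (320,250) and the foot still at the block. The networks put it at about 36°, as planned, so I'll continue.

Emit:
drive_tool(targets=[[-0.02,0.13,0.19,0,0,0],[-0.02,0.15,0.17,0,0,0],[-0.03,0.17,0.15,0,0,0],[-0.03,0.19,0.13,0,0,0],[-0.03,0.2,0.11,0,0,0]])

```text
t: 12.18
eef_pos: [0.509, 0.1702, 0.1146]
ee_rot: [3.142, -0.0, -1.421]
force: [0.6, -1.3, -2.6]
width: 0.0476
```

Emit:
drive_tool(targets=[[-0.03,0.22,0.09,0,0,0],[-0.03,0.23,0.07,0,0,0],[-0.04,0.24,0.05,0,0,0],[0,0,0,0,0,0]])

```text
t: 12.68
eef_pos: [0.5054, 0.1987, 0.123]
ee_rot: [-3.14, 0.001, -1.42]
force: [-1.2, -0.8, 3.2]
width: 0.0475
```

Emit:
drive_tool(targets=[[-0.04,0.25,0.03,0,0,0],[-0.04,0.26,0.01,0,0,0],[-0.04,0.27,-0.01,0,0,0],[0,0,0,0,0,0]])

```text
t: 13.18
eef_pos: [0.5004, 0.2303, 0.1237]
ee_rot: [-3.141, 0.001, -1.42]
force: [-0.4, 2.5, 2.7]
width: 0.0474
```

Run:
```python
from h import *
c="scene"; im,d=arm.grab_frame(c); save(c+"5.png",cv2.resize(im[130:330,280:560],(784,560)))
find(c,["tube_end_a","tube_mid"])
```

```text
tube_end_a 0.74 [0.5043 0.2403 0.0026]
tube_end_a 0.55 [0.5012 0.2211 0.1617]
tube_mid 0.91 [0.4983 0.23   0.0767]
tube_mid 0.17 [0.5011 0.2075 0.0801]
```

View pics/scene5.png

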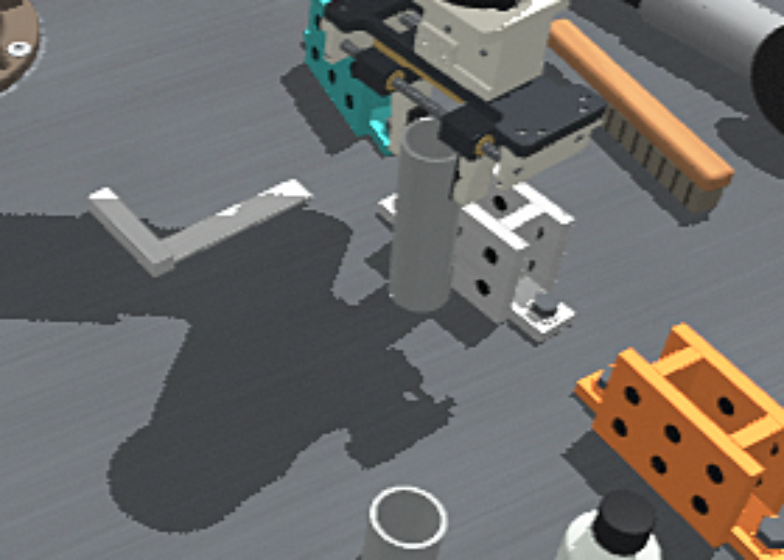

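The crop shows the tube nearly upright at crop (425,215), still at the face. I'll finish gently and watch the force.

Emit:
drive_tool(targets=[[-0.02,0.13,-0.02,0,0,0],[0,0.04,-0.01,0,0,0],[0,0,0,0,0,0]])

```text
t: 13.7
eef_pos: [0.4998, 0.2355, 0.123]
ee_rot: [-3.141, -0.0, -1.421]
force: [-0.3, -0.4, 6.7]
width: 0.0477
```

Emit:
drive_tool(targets=[[0,0.03,0,0,0,0],[0,0,0,0,0,0]])

```text
t: 13.95
eef_pos: [0.4997, 0.2365, 0.1228]
ee_rot: [-3.141, -0.0, -1.421]
force: [0.4, -0.1, 5.6]
width: 0.048
```

```bash
cat > up.py <<'E'
from h import *
import sys
for c in sys.argv[1:]:
    im,d=arm.grab_frame(c); P=cloud(d,c)
    T=P[(abs(P[:,0]-.502)<.045)&(P[:,1]>.17)&(P[:,1]<.262)&(P[:,2]>.01)&(P[:,2]<.159)]
    T=T[(T[:,1]<.252)|(T[:,2]>.09)]
    # fit tilted cylinder r=24: visible side points, params x0,y0 at z=.08, slopes
    from scipy.optimize import least_squares
    f=lambda p:np.hypot(T[:,0]-p[0]-p[2]*(T[:,2]-.08),T[:,1]-p[1]-p[3]*(T[:,2]-.08))-.024
    r=least_squares(f,[.502,.235,0,0],loss="soft_l1",f_scale=.001); g=abs(r.fun)
    print(c,len(T),"axis",r.x[:2].round(4),"tilt deg",np.degrees(r.x[2:]).round(2),"med res",np.median(abs(f(r.x))).round(4))
E
python3 up.py scene
```

```text
scene 1557 axis [0.5018 0.2324] tilt deg [ 1.74 -2.21] med res 0.0012
```

Emit:
drive_tool(targets=[[-0.01,0.04,-0.01,0,0,0],[0,0.03,0,0,0,0],[0,0,0,0,0,0]])

```text
t: 14.38
eef_pos: [0.4992, 0.2394, 0.1223]
ee_rot: [-3.142, -0.0, -1.421]
force: [-0.0, -1.0, 5.1]
width: 0.0473
```

Emit:
drive_tool(targets=[[0,0.03,0,0,0,0],[0,0,0,0,0,0]])

```text
t: 14.62
eef_pos: [0.4991, 0.2406, 0.1221]
ee_rot: [3.141, -0.0, -1.421]
force: [-0.7, -0.2, 4.8]
width: 0.0476
```

```bash
python3 up.py scene
```

```text
scene 1581 axis [0.5014 0.2345] tilt deg [ 1.5 -0.6] med res 0.0012
```

Emit:
drive_tool(targets=[[0,0.03,0,0,0,0],[0,0,0,0,0,0]])

```text
t: 14.92
eef_pos: [0.499, 0.2419, 0.1219]
ee_rot: [3.141, -0.0, -1.421]
force: [0.2, -0.2, 2.6]
width: 0.0476
```

Emit:
drive_tool(targets=[[0,0.03,0,0,0,0],[0,0,0,0,0,0]])

```text
t: 15.18
eef_pos: [0.4988, 0.2429, 0.1218]
ee_rot: [3.141, -0.0, -1.421]
force: [0.3, -0.6, 0.9]
width: 0.0475
```

```bash
python3 up.py scene
python3 - <<'E'
from h import *
for c in ["top","scene","wrist"]:
    im,d=arm.grab_frame(c); P=cloud(d,c)
    if c=="scene": save("scene6.png",cv2.resize(im[130:330,280:560],(784,560)))
    T=P[(abs(P[:,0]-.5)<.06)&(P[:,1]>.18)&(P[:,1]<.3)&(abs(P[:,2]-.16)<.004)]; print(c,len(T)); 
    if len(T): print(np.percentile(T,[2,50,98],axis=0).round(4).tolist())
E
```

```text
scene 1601 axis [0.5013 0.2358] tilt deg [1.25 0.35] med res 0.0012
top 24
[[0.483, 0.2135, 0.1567], [0.4985, 0.2181, 0.1595], [0.514, 0.2553, 0.1632]]
scene 149
[[0.4616, 0.2123, 0.1562], [0.5004, 0.2293, 0.1587], [0.5445, 0.2496, 0.1636]]
wrist 3481
[[0.4742, 0.213, 0.1563], [0.5025, 0.2252, 0.1603], [0.5214, 0.2554, 0.1624]]
```

View pics/scene6.png

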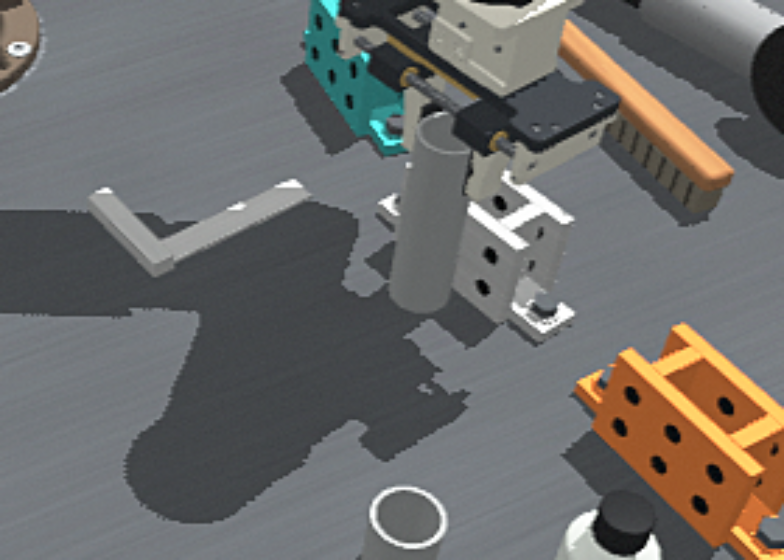

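The tube looks upright: its edges are parallel to the block's verticals, and the fit gives 0.35° with the axis about 23–24 mm off the face. I'll release, let it settle and re-measure.

Emit:
drive_tool(targets=[[0,0,0,0,0,0],[0,0,0,0,0,0],[0,0,0,0,0,0],[0,0,0,0,0,0]], claw=1)

```text
t: 15.88
eef_pos: [0.4992, 0.2432, 0.1222]
ee_rot: [-3.141, 0.0, -1.421]
force: [0.2, 0.3, -0.7]
width: 0.082
```

```bash
python3 up.py scene
```

```text
scene 1582 axis [0.5006 0.2355] tilt deg [ 0.06 -0.35] med res 0.001
```

Emit:
drive_tool(targets=[[0,0,0.4,0,0,0],[0,0,0.8,0,0,0],[0,0,0.9,0,0,0],[0,0,0.9,0,0,0],[0,0,0.8,0,0,0]])

```text
t: 16.55
eef_pos: [0.4993, 0.2431, 0.2771]
ee_rot: [-3.14, 0.001, -1.421]
force: [-0.2, -0.2, -0.0]
width: 0.0879
```

Emit:
drive_tool(targets=[[0.049,-0.865,-0.08,0,0,-0.949],[0.049,-0.865,-0.08,0,0,-0.949],[0.049,-0.865,-0.08,0,0,-0.949],[0.049,-0.865,-0.08,0,0,-0.949],[0.049,-0.865,-0.08,0,0,-0.949]])

```text
t: 17.18
eef_pos: [0.509, 0.069, 0.2595]
ee_rot: [-3.14, 0.001, -1.921]
force: [-0.3, 0.6, -0.5]
width: 0.0876
```

Emit:
drive_tool(targets=[[0.049,-0.865,-0.08,0,0,-0.949],[0.049,-0.865,-0.08,0,0,-0.949],[0.049,-0.865,-0.08,0,0,-0.949],[0.049,-0.865,-0.08,0,0,-0.949],[0.049,-0.865,-0.08,0,0,-0.949]])

```text
t: 17.8
eef_pos: [0.5189, -0.1041, 0.2435]
ee_rot: [-3.141, 0.001, -2.418]
force: [0.0, 0.1, -0.2]
width: 0.0879
```

Emit:
drive_tool(targets=[[0.049,-0.865,-0.08,0,0,-0.949],[0.049,-0.865,-0.08,0,0,-0.949],[0.049,-0.865,-0.08,0,0,-0.949],[0.049,-0.865,-0.08,0,0,-0.949],[0.049,-0.865,-0.08,0,0,-0.949]])

```text
t: 18.42
eef_pos: [0.5287, -0.2772, 0.2275]
ee_rot: [-3.141, 0.001, -2.915]
force: [0.1, -0.2, -0.8]
width: 0.0875
```

Emit:
drive_tool(targets=[[0,0,0,0,0,0],[0,0,0,0,0,0]])

```text
t: 18.68
eef_pos: [0.5285, -0.2759, 0.2269]
ee_rot: [-3.141, 0.001, -2.911]
force: [-0.7, -0.4, -0.1]
width: 0.0874
```

```bash
python3 up.py scene top
python3 - <<'E'
from h import *
for c in ["wrist","top","scene"]:
    im,d=arm.grab_frame(c); save("p_"+c+".png",im); P=cloud(d,c)
    L=P[(abs(P[:,0]-.53)<.08)&(abs(P[:,1]+.275)<.08)]
    for lo,hi in [(.057,.068),(.03,.052)]:
        q=L[(L[:,2]>lo)&(L[:,2]<hi)]
        if len(q)>20: print(c," plate",len(q),cv2.minAreaRect((q[:,:2]*1000).astype(np.float32)),np.median(q[:,2]))
    find(c,["top_plate","second_plate"])
E
```

```text
scene 1519 axis [0.5007 0.2355] tilt deg [ 0.39 -0.43] med res 0.0009
top 603 axis [0.5    0.2378] tilt deg [-0.33 -0.8 ] med res 0.0014
wrist  plate 7381 ((526.7518920898438, -276.3763122558594), (90.22357940673828, 60.12857437133789), 13.62455940246582) 0.06239448986633095
wrist  plate 146 ((506.8564147949219, -259.8223876953125), (106.36656188964844, 48.73357391357422), 49.328914642333984) 0.04216532368654935
top_plate 0.86 [ 0.5228 -0.2734  0.0581]
top  plate 473 ((528.5023193359375, -274.6607666015625), (90.40951538085938, 61.64404296875), 14.25932502746582) 0.06120360785654633
top  plate 78 ((502.1844787597656, -262.97357177734375), (95.55485534667969, 46.881309509277344), 54.59369659423828) 0.040723440215451934
top_plate 0.77 [ 0.5288 -0.2764  0.0548]
scene  plate 1432 ((529.12060546875, -277.6783447265625), (93.25305938720703, 60.48539352416992), 13.463041305541992) 0.06104884311352421
scene  plate 342 ((548.7960815429688, -293.27801513671875), (106.86101531982422, 52.2368049621582), 50.01540756225586) 0.039954980517371674
top_plate 0.66 [ 0.5296 -0.2768  0.0593]
```

View pics/p_wrist.png

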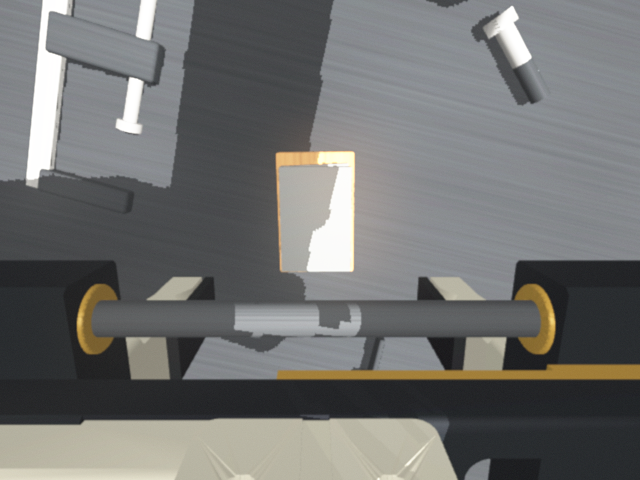

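The tube is standing and touching in both cameras' measurements. The wrist view shows the top plate centred between the pads at about (317,215), with its edges aligned. I'll lower to a TCP height of 55 mm, above the second plate.

Emit:
drive_tool(targets=[[-0.02,0,-0.9,0,0,0.06],[0,0,-0.9,0,0,0],[0,0,-0.9,0,0,0],[0,0,-0.8,0,0,0],[0,0,-0.5,0,0,0]])

```text
t: 19.85
eef_pos: [0.527, -0.2757, 0.0644]
ee_rot: [3.141, -0.002, -2.905]
force: [-0.4, -0.6, 0.4]
width: 0.0876
```

Emit:
drive_tool(targets=[[0,0,-0.2,0,0,0],[0,0,-0.08,0,0,0],[0,0,0,0,0,0],[0,0,0,0,0,0]])

```text
t: 20.35
eef_pos: [0.5283, -0.276, 0.0559]
ee_rot: [-3.141, 0.001, -2.905]
force: [0.7, -0.5, 0.7]
width: 0.0879
```

Emit:
drive_tool(targets=[[0,0,0,0,0,0],[0,0,0,0,0,0],[0,0,0,0,0,0],[0,0,0,0,0,0],[0,0,0,0,0,0]], claw=0, newtons=30)

```text
t: 20.98
eef_pos: [0.5277, -0.2759, 0.055]
ee_rot: [-3.142, -0.0, -2.905]
force: [-0.2, 0.2, 2.2]
width: 0.0595
```

Emit:
drive_tool(targets=[[0,0,0.1,0,0,0],[0,0,0.2,0,0,0],[0,0,0.4,0,0,0],[0,0,0.6,0,0,0],[0,0,0.6,0,0,0]])

```text
t: 21.6
eef_pos: [0.5278, -0.2759, 0.1327]
ee_rot: [-3.141, 0.0, -2.905]
force: [0.7, -0.5, -5.0]
width: 0.0595
```

Emit:
drive_tool(targets=[[0,0,0.6,0,0,0],[0,0,0.6,0,0,0],[0,0,0.6,0,0,0],[0,0,0.4,0,0,0],[0,0,0,0,0,0]])

```text
t: 22.22
eef_pos: [0.5284, -0.276, 0.2206]
ee_rot: [-3.14, 0.003, -2.905]
force: [-0.6, -0.8, -3.9]
width: 0.0595
```

Run:
```python
from h import *
s=arm.get_state(); tz=s["eef_pos"][2]; print(s["eef_pos"],s["width"])
for c in ["wrist","top","scene"]:
    im,d=arm.grab_frame(c); save("q_"+c+".png",im); P=cloud(d,c)
    L=P[(abs(P[:,0]-.53)<.08)&(abs(P[:,1]+.275)<.08)]
    for lo,hi in [(tz-.008,tz+.016),(.046,.06)]:
        q=L[(L[:,2]>lo)&(L[:,2]<hi)]
        if len(q)>20: print(c,lo.__round__(3),len(q),cv2.minAreaRect((q[:,:2]*1000).astype(np.float32)),np.median(q[:,2]))
        if len(q)>20 and lo>.1: 
            A=np.linalg.lstsq(np.c_[q[:,:2],np.ones(len(q))],q[:,2],rcond=None)[0]; print("  slopes",A[:2].round(3))
```

```text
[ 0.52836501 -0.27603197  0.22059742] 0.05950192908145214
wrist 0.213 21371 ((520.3228149414062, -277.7250671386719), (77.20751953125, 91.17693328857422), 13.415514945983887) 0.22657714716904293
  slopes [0.007 0.003]
wrist 0.046 1847 ((492.664794921875, -284.2764892578125), (20.829750061035156, 59.53157424926758), 13.610374450683594) 0.05112957879184399
top 0.213 477 ((524.6887817382812, -277.48675537109375), (84.07622528076172, 61.739139556884766), 10.119976043701172) 0.22494448952716706
  slopes [ 0.018 -0.003]
top 0.046 387 ((507.2616271972656, -279.4818420410156), (44.53855514526367, 60.970462799072266), 15.05579662322998) 0.05103128530419965
scene 0.213 1889 ((529.4644775390625, -276.8165283203125), (92.19718170166016, 91.59341430664062), 13.453100204467773) 0.22432439375368762
  slopes [-0.025 -0.006]
scene 0.046 1442 ((530.3896484375, -277.3987121582031), (93.6512222290039, 60.37282943725586), 13.775080680847168) 0.050934413687267255
```

View pics/q_scene.png

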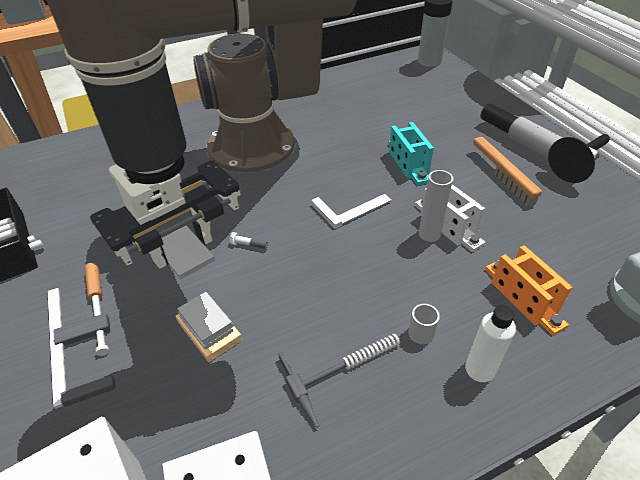

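The plate is held level, and the second plate stayed in place at scene pixel (205,318). The tube stands at (437,205) against the block. I'll carry the plate to a spot beside the tube and measure the tube with the wrist camera.

Emit:
drive_tool(targets=[[0.06,0.4,0,0,0,-0.058],[0.13,0.9,0,0,0,-0.058],[0.13,0.9,0,0,0,-0.058],[0.13,0.9,0,0,0,-0.058],[0.13,0.9,0,0,0,-0.058]])

```text
t: 23.0
eef_pos: [0.5506, -0.114, 0.2182]
ee_rot: [3.141, -0.001, -2.936]
force: [0.3, 0.4, -4.5]
width: 0.0593
```

Emit:
drive_tool(targets=[[0.13,0.9,0,0,0,-0.058],[0.13,0.9,0,0,0,-0.058],[0.13,0.9,0,0,0,-0.058],[0.13,0.9,0,0,0,-0.058],[0.13,0.9,0,0,0,-0.058]])

```text
t: 23.62
eef_pos: [0.5764, 0.0659, 0.2182]
ee_rot: [-3.142, -0.001, -2.966]
force: [0.3, -1.2, -4.4]
width: 0.0597
```

Emit:
drive_tool(targets=[[0.13,0.9,0,0,0,-0.058],[0.13,0.9,0,0,0,-0.058],[0.13,0.9,0,0,0,-0.058],[0.13,0.9,0,0,0,-0.058],[0.06,0.7,0,0,0,0]])

```text
t: 24.25
eef_pos: [0.5996, 0.238, 0.218]
ee_rot: [-3.141, -0.001, -2.99]
force: [-0.1, -0.8, -5.2]
width: 0.0595
```

Emit:
drive_tool(targets=[[0,0,0,0,0,0],[0,0,0,0,0,0]])

```text
t: 24.5
eef_pos: [0.5997, 0.236, 0.2185]
ee_rot: [-3.141, -0.001, -2.99]
force: [-0.2, -0.0, -3.9]
width: 0.0592
```

```bash
python3 up.py scene top
python3 - <<'E'
from h import *
s=arm.get_state(); print(np.round(s["eef_pos"],4),np.round(s["ee_rot"],3),s["q"].round(2))
for c in ["wrist","top","scene"]:
    im,d=arm.grab_frame(c); save("r_"+c+".png",im); P=cloud(d,c)
    T=P[(abs(P[:,0]-.5)<.035)&(P[:,1]>.2)&(P[:,1]<.275)&(abs(P[:,2]-.16)<.004)]; print(c,"rim",len(T), (cv2.minEnclosingCircle((T[:,:2]*1000).astype(np.float32)),T[:,2].mean()) if len(T)>5 else "")
    L=P[(abs(P[:,0]-s["eef_pos"][0])<.07)&(abs(P[:,1]-s["eef_pos"][1])<.06)&(abs(P[:,2]-.227)<.005)]
    if len(L)>9: print("plate",len(L),cv2.minAreaRect((L[:,:2]*1000).astype(np.float32)))
E
```

```text
scene 1496 axis [0.5008 0.2355] tilt deg [ 0.43 -0.27] med res 0.001
top 594 axis [0.4999 0.2377] tilt deg [-0.54 -0.76] med res 0.0015
[0.6    0.2354 0.2189] [-3.141 -0.    -2.991] [ 0.68  0.31 -0.07  0.   -1.19 -2.1 ]
wrist rim 2153 (((498.71673583984375, 236.7887725830078), 24.099456787109375), np.float64(0.16033461841946495))
plate 20732 ((592.4877319335938, 234.0351104736328), (76.94697570800781, 91.55177307128906), 8.790413856506348)
top rim 104 (((500.0754699707031, 237.51773071289062), 24.27682113647461), np.float64(0.15917900363328047))
plate 562 ((580.8333129882812, 240.95346069335938), (52.82304763793945, 75.90313720703125), 8.974653244018555)
scene rim 100 (((501.28759765625, 235.5541229248047), 25.37847328186035), np.float64(0.15792143410199472))
plate 836 ((615.159423828125, 228.70779418945312), (97.67707824707031, 76.86686706542969), 67.04784393310547)
```

View pics/r_wrist.png

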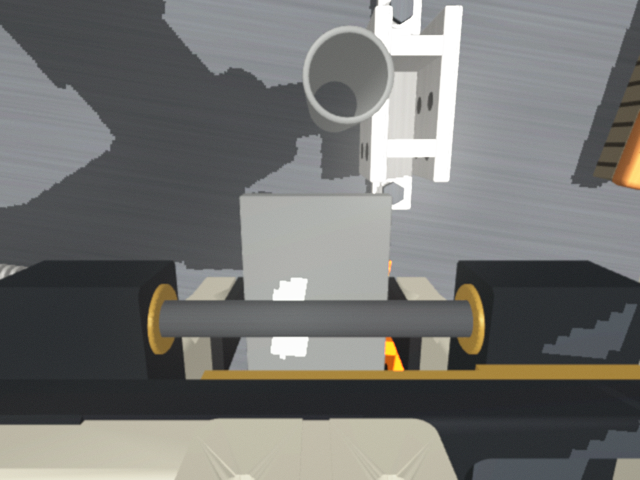

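The wrist view shows the tube's rim at about (348,75) beside the block's inner face, with the plate parallel to the face. All three cameras agree on a TCP target of about (0.4997, 0.2369).

Emit:
drive_tool(targets=[[-0.4,0.02,0,0,0,0],[-0.6,0,0,0,0,0],[-0.6,0,0,0,0,0],[-0.6,0,0,0,0,0],[-0.31,0,0,0,0,0]])

```text
t: 25.38
eef_pos: [0.4983, 0.2366, 0.2194]
ee_rot: [3.141, 0.0, -2.99]
force: [0.3, -0.5, -4.2]
width: 0.0596
```

Emit:
drive_tool(targets=[[0,0,-0.2,0,0,0],[0,0,-0.4,0,0,0],[0,0,-0.4,0,0,0],[0,0,-0.15,0,0,0],[0,0,0,0,0,0]])

```text
t: 26.0
eef_pos: [0.4997, 0.2366, 0.172]
ee_rot: [-3.14, -0.001, -2.99]
force: [0.1, 0.0, -4.4]
width: 0.0593
```

```bash
python3 up.py scene
python3 - <<'E'
from h import *
a=[]
for i in range(4): arm.grab_frame("top"); a.append(arm.get_state()["eef_pos"])
print(np.mean(a,0).round(4),arm.get_state()["force"])
E
```

```text
scene 1172 axis [0.5006 0.2357] tilt deg [-0.09  0.02] med res 0.0007
[0.5001 0.2371 0.1734] [ 0.37427426  0.26068225 -4.1370311 ]
```

Emit:
drive_tool(targets=[[0,0,-0.08,0,0,0],[0,0,-0.08,0,0,0],[0,0,-0.04,0,0,0],[0,0,0,0,0,0]])

```text
t: 26.75
eef_pos: [0.4997, 0.2368, 0.1648]
ee_rot: [-3.141, -0.0, -2.99]
force: [-0.2, 0.3, -3.9]
width: 0.0593
```

Emit:
drive_tool(targets=[[0,0,-0.025,0,0,0],[0,0,0,0,0,0]])

```text
t: 27.0
eef_pos: [0.4997, 0.2369, 0.1639]
ee_rot: [-3.142, -0.0, -2.99]
force: [0.1, 0.3, -4.0]
width: 0.0597
```

Emit:
drive_tool(targets=[[0,0,-0.02,0,0,0],[0,0,0,0,0,0]])

```text
t: 27.25
eef_pos: [0.4997, 0.2369, 0.1631]
ee_rot: [-3.142, -0.0, -2.99]
force: [0.6, -0.7, -4.3]
width: 0.0594
```

Emit:
drive_tool(targets=[[0,0,-0.015,0,0,0],[0,0,0,0,0,0]])

```text
t: 27.5
eef_pos: [0.5, 0.237, 0.1631]
ee_rot: [3.141, 0.001, -2.99]
force: [-1.2, -0.6, 0.3]
width: 0.0596
```

Emit:
drive_tool(targets=[[0,0,-0.015,0,0,0],[0,0,0,0,0,0]])

```text
t: 27.75
eef_pos: [0.5003, 0.2371, 0.163]
ee_rot: [3.141, 0.001, -2.99]
force: [-1.6, -1.0, 5.2]
width: 0.0593
```

The plate is seated, with the wrist force going from −4 to +5 N. I'll ease the grip, then open.

Emit:
drive_tool(targets=[[0,0,0.012,0,0,0],[0,0,0,0,0,0],[0,0,0,0,0,0]], newtons=4)

```text
t: 28.12
eef_pos: [0.5001, 0.237, 0.1629]
ee_rot: [3.141, 0.001, -2.99]
force: [-0.6, -1.6, 6.1]
width: 0.0598
```

Emit:
drive_tool(targets=[[0,0,0,0,0,0],[0,0,0,0,0,0],[0,0,0,0,0,0],[0,0,0,0,0,0],[0,0,0,0,0,0]], claw=1)

```text
t: 28.75
eef_pos: [0.4997, 0.2369, 0.1624]
ee_rot: [-3.142, -0.0, -2.99]
force: [-0.1, -0.2, -1.0]
width: 0.0875
```

Emit:
drive_tool(targets=[[0,0,0.2,0,0,0],[0,0,0.5,0,0,0],[0,0,0.9,0,0,0],[0,0,0.9,0,0,0],[0,0,0.5,0,0,0]])

```text
t: 29.38
eef_pos: [0.5003, 0.2372, 0.2853]
ee_rot: [3.14, 0.003, -2.99]
force: [0.3, 0.4, 0.3]
width: 0.0876
```

Emit:
drive_tool(targets=[[0.8,0,0,0,0,0],[0.9,0,0,0,0,0],[0.9,0,0,0,0,0],[0,0,0,0,0,0],[0,0,0,0,0,0]])

```text
t: 30.0
eef_pos: [0.6035, 0.2367, 0.2825]
ee_rot: [-3.141, -0.0, -2.991]
force: [-0.3, -0.1, 0.6]
width: 0.0878
```

```bash
python3 up.py scene
python3 - <<'E'
from h import *
for c in ["wrist","scene","top"]:
    im,d=arm.grab_frame(c); save("z_"+c+".png",im); P=cloud(d,c)
    q=P[(abs(P[:,0]-.5)<.07)&(abs(P[:,1]-.237)<.06)&(abs(P[:,2]-.17)<.006)]
    if len(q)>9: print(c,len(q),cv2.minAreaRect((q[:,:2]*1000).astype(np.float32)),q[:,2].mean(),np.linalg.lstsq(np.c_[q[:,:2],np.ones(len(q))],q[:,2],rcond=None)[0][:2].round(3))
    q=P[(abs(P[:,0]-.53)<.08)&(abs(P[:,1]+.275)<.08)&(P[:,2]>.046)&(P[:,2]<.06)]
    if len(q)>9: print("second",len(q),cv2.minAreaRect((q[:,:2]*1000).astype(np.float32)))
    find(c,["offcut_mid","hammer"])
E
```

```text
scene 1112 axis [0.5006 0.2357] tilt deg [0.01 0.01] med res 0.0007
wrist 13545 ((498.3393249511719, 236.53707885742188), (90.32164001464844, 60.029422760009766), 8.76211929321289) 0.17074480470956488 [-0.001  0.002]
offcut_mid 0.88 [0.7113 0.0758 0.0307]
hammer 0.96 [ 0.7063 -0.0893 -0.0019]
scene 976 ((501.3246765136719, 234.84423828125), (92.53398895263672, 62.806617736816406), 8.515257835388184) 0.16846688080681063 [-0.004  0.008]
second 1428 ((530.0146484375, -277.2423095703125), (92.92535400390625, 60.42707824707031), 13.762438774108887)
offcut_mid 0.8 [0.7097 0.0744 0.0292]
offcut_mid 0.72 [ 0.5046  0.2391 -0.0008]
hammer 0.82 [ 0.7064 -0.0887 -0.0046]
top 1174 ((500.92962646484375, 237.9365234375), (91.1842041015625, 61.36637496948242), 8.774430274963379) 0.16925975760010767 [0.004 0.004]
second 939 ((529.3587036132812, -274.04638671875), (90.12174224853516, 60.982425689697266), 14.06102466583252)
offcut_mid 0.81 [0.7098 0.0779 0.031 ]
hammer 0.98 [ 0.7109 -0.0908 -0.0022]
```

View pics/z_scene.png

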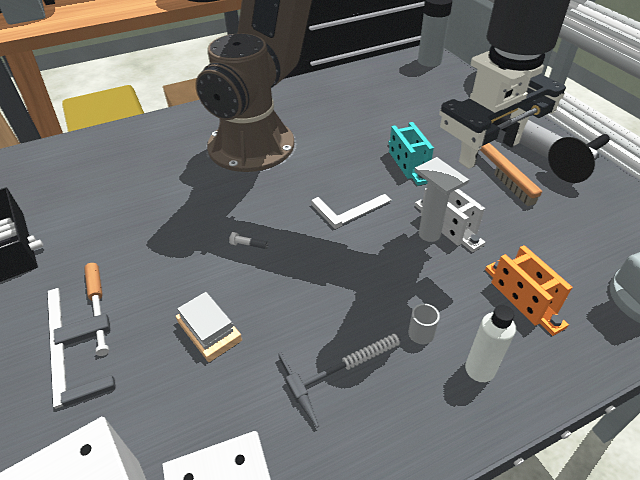

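The scene view shows the plate on the standing tube at (440,175), the gripper clear, and the stack and bystanders in place. The wrist camera puts the plate centre within 1 mm of the tube axis and its yaw at 8.8° against the face's 8.7°. I'm handing in.

```bash
python3 -c "
from station import arm
print(arm.job_done(), arm.get_state()['t'])"
```

```text
the job is handed in; nothing more can be done
the job is handed in; nothing more can be done
```

The job is handed in, at about 30 s of the 72 s allowed; `job_done` gives no verdict. I turned the tube and slid it along the table until it butted the white stop block. Then I swung it upright with a light grip, its foot kept at the block, and set the top plate on it at a force of about 10 N.

What the last checks showed:
- **Tube:** it stands within about 0.1° of vertical by the scene camera's fit. Its axis measures about 23–25 mm off the face, and 24 mm means touching.
- **Plate:** it is flat, with its centre about 0.5 mm from the tube axis (wrist camera). Its long edges are at 8.8°, against 8.5–9° measured for the face.
- **Left in place:** the second plate moved no more than measurement noise, and the offcut and hammer are within a few mm of their starting positions. The gripper is clear of everything.

The cameras disagreed by 2–3 mm on absolute positions, so I compared tube and plate within the same camera. The last few millimetres to upright gave no clear contact force at the block. I judged upright and touching from the camera fits instead, before and after letting go.

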